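Lock a shelf frame in its fixture and hold the square in its corner

ROBOT

A 6-joint arm with a two-finger parallel gripper is mounted at the origin on the work surface. World frame = base frame: x ahead of the robot, y to its left, z up, the work surface at z = 0. Lengths are in mm, angles in rad, forces in N, time in s.
With the tool pointing down it reaches from about 350 to 975 mm from the base axis. Payload 17.4 kg.
Tool frame: the origin (TCP) lies at the very end of the fingers, on their centre line; the grasp point (between the pads) lies 19 mm behind it; z points along the fingers, y is the line along which they close (so a half turn about z gives the same grasp; the last joint's range is limited). The gripper opens to 85 mm and grips with 20 to 120 N. Pads are 22 mm wide; open, the fingers measure 114 mm over their backs; the gripper's body (76 mm by 85 mm) begins 54 mm behind the grasp point. The pads swing forward as they close: fully open they stand 13 mm farther back than shut.
Start: joints at [1.159, 0.116, 1.442, -0, 1.584, -0.038], TCP at [246.488, 628.391, 207.503] pointing down, gripper open.
Joint ranges: [-2.83, 2.83], [-0.83, 2.19], [0.07, 2.5], [-1.14, 4.28], [0.01, 3], [-2.97, 2.97]. Speed limits (rad/s): [1.89, 1.89, 2.22, 3.14, 3.14, 3.14].

INTERFACE

Orientations are given as [roll, pitch, yaw] about the fixed x, y, z axes, in that order (R = Rz(yaw) Ry(pitch) Rx(roll)).
In Python, from station import env gives the robot as it stands. Calls block until the motion is done:
- env.move_ptp(position, orientation): joint-space move of the TCP to a pose.
- env.move_straight(position, rot=None, max_speed=150): straight line of the TCP; rot=None keeps the orientation; max_speed is the mean speed in mm/s.
- env.goto_joints(angles): joint-space move.
- env.gripper_to(opening): opening from 0.0 (shut) to 1.0 (fully open); the grip force is fixed at half the most; returns when the fingers have stopped.
- env.dwell(seconds).
- env.ik(position, orientation): joint angles nearest the present ones, or None.
- env.get_obs(): the state.
- env.get_image(name): name is "scene" or "top"; returns a dict with "img" (384x512x3 uint8, red, green, blue), "K" (3x3 intrinsics, pixels), "R" (3x3) and "t" (3): a world point X has camera coordinates R X + t. Camera axes: x right, y down, z forward; pixel columns grow to the right and rows downward; lengths in mm; the calibration is good to about 2 mm. A picture is of the moment at which its call begins. There is no depth.
A pose or a line that the arm cannot do raises env.MotionError and nothing moves.
- env.finish_job(): hands the job in; it is judged then, once.
The state is a dict: "t": time; "joint_pos": joint angles; "qvel": joint speeds; "tau": joint torques, N m; "tcp_pos": TCP position; "orientation": TCP orientation; "wrist_force": force on the tool from outside, world axes, zero at the start; "ft_torque": the same for the moment, N m; "opening": opening from 0.0 (shut) to 1.0 (fully open); "grasp_force": force on a finger pad.
Only numpy, scipy, OpenCV 4.12 (cv2) and the standard library are available. Lean on these libraries where they do the work, as an engineer would, in place of code of your own. Each camera call takes 0.05 s, during which the arm holds its last target. There are 200 camera calls.

TASK

The foot rail and upright of a new bench shelf lie in the assembly board. First swing the board's keeper bar fully shut over the upright, past its spring catch, so that it stays there by itself and let go of it. Then pick up the braced aluminium square, lay it flat on the board in the inside corner between upright and foot rail, press it in until both of its outer edges bear flush against the two, and finish while still gripping it and pressing it against both, without shoving aside the other things on the bench.

Things in the scene. Friction and masses are not known exactly. Their poses are not given: they have to be found in the camera images.
- corner (a point): inside corner of the frame, at the top of the fixed plywood assembly board (12 mm above the bench); axes are the board's. The foot rail's inner face runs from here towards -y and faces -x; the upright's inner face runs from here towards -x and faces -y (it may lie 1 mm in or out). The square goes on the -x, -y side. The board reaches from here 275 mm to -x and 220 mm to -y.
- foot: foot rail, white painted bar 25 x 260 x 30 mm (x, y, z), screwed to the board, does not move; origin at the centre of its underside, on the board; its -x face is one face of the corner
- upright: upright, white painted square tube 259 x 30 x 30 mm (x, y, z), 350 g, lying loose on the board along the board's x axis with one end at the foot rail and a fence (20 mm high) 1 mm behind it on the +y side; origin at the centre of its underside; its -y face is the other face of the corner
- keeper (a joint): angle of the keeper bar about its vertical pivot: 0 is fully shut, pointing along the board's -y across the upright, against a stop; grows to 1.4 rad as it opens, clockwise from above, its end moving towards -x. It stays where left. Below 0.3 rad it rides over a spring ball (about 5 N of push at the peg), which snaps up behind it within 0.02 rad of shut.
- keeper_pivot (a point): pivot axis of the keeper bar, at the bar's mid-height, 49 mm above the bench; axes are the board's. The bar is steel, 16 mm wide and 8 mm thick. Below its shut position, from the corner point, stand a catch post with the spring ball (24 mm thick, top 48 mm above the bench) at (-220, -30) mm and a stop pin (10 mm thick, top 55 mm) at (-191, -30) mm.
- keeper_peg (a point): round upright black plastic peg on the free end of the keeper bar, 14 mm thick, from the bar's top (53 mm above the bench) up to 89 mm above the bench, 103 mm from the pivot; this point is on its axis, 76 mm above the bench
- square_centre (a point): middle of the square's diagonal brace, half-way up (14 mm above its underside). Brace: 12 mm thick, 28 mm high, 152 mm long, along the (1, -1) direction of the square's x, y; grip it here. The outer corner lies at (+70, +70) mm from here. The outer edges face the square's own +x (goes on the foot rail) and +y (goes on the upright): at home its axes are the board's.
- square_corner (a point): the square's outer corner, at its underside (the actual corner is relieved by 4 mm)
- square: the aluminium square, lying flat: two legs at right angles, each 150 mm long, 22 mm wide, 16 mm high, and the diagonal brace between them; about 260 g, varying; origin under the middle of the brace, at the underside; smooth: its friction on board, rail and upright is about 0.3
- amber: amber glass reagent bottle, 80 mm wide, 190 mm tall, a bystander; origin at its underside
- beaker: glass beaker, 60 mm wide, 70 mm tall, a bystander; origin at its underside
- jar: small jar, 60 mm wide, 75 mm tall, a bystander; origin at its underside
- driver: screwdriver lying on the bench, 180 mm long, a bystander
- screwtray: white plastic tray, 100 x 80 x 30 mm, a bystander; origin at its underside
- washbottle: white plastic bottle, 60 mm wide, 150 mm tall, a bystander; origin at its underside
- dish: white ceramic bowl, 70 mm wide, 40 mm tall, a bystander; origin at its underside

How it is judged (in metres and radians):
On the way, in this order (a step that is already met when the one before it is completed fails the run):
1. the keeper bar is shut past its spring catch and let go, the square not yet in the corner (value of joint keeper below 0.05 rad and contact force between the fingers and keeper below 0.1 N and distance between square_corner and corner above 0.03 m), for 0.2 s.
2. the gripped square bears against both the upright and the foot rail, flush in the corner (contact force between square and upright above 1 N and contact force between square and foot above 1 N and contact force between the fingers and square above 2 N and angle between the y axis of square and the y axis of foot, either way round below 0.026 rad and angle between the x axis of square and the x axis of upright, either way round below 0.026 rad and distance between square_corner and corner below 0.006 m and angle between square's own z axis and vertical below 0.035 rad), for 0.3 s.
At the end, for the whole second after the job is handed in: Keeper within 0.05 rad of shut, untouched; upright on its fence, end within 7 mm of the foot rail; square flat (2 deg), aligned to both within 1.5 deg, outer corner within 6 mm of the inside corner, gripped (over 2 N), pressing over 1 N on upright and on foot rail for the last second (all of step 2 and value of joint keeper below 0.05 rad and contact force between the arm and keeper below 0.1 N and x of upright in the frame of foot above -0.149 m and angle between the x axis of upright and the x axis of foot, either way round below 0.026 rad and linear speed of square below 0.01 m/s); the arm keeps its last pose, push and grip.
It fails at once if a bystander is shoved more than 40 mm (distance of any of amber, beaker, jar, driver, screwtray, washbottle, dish from where it was at the start of the episode above 0.04 m).
It also fails if it takes over 72 s, if anything falls off the work surface, if the arm or the gripper's body presses on something with over 40 N, if the wrist force passes 120 N, or if a joint passes its speed limit or range.

## Working session

There is one attempt and no reset: what is moved stays moved. The work goes in short steps, each a Python script; the robot and the scene stay as the last script left them, time stands still between calls to the robot, and variables do not carry over. Pictures are saved under pics/ and viewed, at most 10 in all, crops included, and the job is handed in when it is done.

```bash
mkdir -p pics; ls; cat > h.py <<'E'
import numpy as np, cv2
from station import env
def snap(name,f):
    d=env.get_image(name); cv2.imwrite(f,d["img"][:,:,::-1]); return d
def px2w(d,u,v,z):
    K,R,t=[np.array(d[k],float) for k in("K","R","t")]
    t=t.ravel(); c=-R.T@t; r=R.T@np.linalg.solve(K,[u,v,1.]); return c+r*(z-c[2])/r[2]
def w2px(d,X):
    K,R,t=[np.array(d[k],float) for k in("K","R","t")]
    p=K@(R@np.array(X,float)+t.ravel()); return p[:2]/p[2]
E
python3 - <<'E'
from h import *
import pickle
for n in("top","scene"):
    d=snap(n,f"pics/{n}0.png"); pickle.dump(d,open(n+"0.pkl","wb"))
    R=np.array(d["R"]);print(n,-R.T@np.array(d["t"]).ravel(),R[2],np.array(d["K"])[0])
    cv2.imwrite(f"pics/{n}0b.png",cv2.resize(d["img"][:,:,::-1],(800,600),interpolation=cv2.INTER_CUBIC))
print(env.get_obs())
E
```

```text
pics
top [ 354.62963141   84.8263096  1117.05201241] [ 0.17415696 -0.03046404 -0.98424656] [349.21143551   0.         259.44680078]
scene [1274.81278124 -245.93551703 1018.37343281] [-0.57482732  0.25938699 -0.7760747 ] [416.65781018   0.         256.35699906]
{'t': 0.1, 'joint_pos': array([ 1.15921714e+00,  1.16436308e-01,  1.44219189e+00, -8.39329393e-06,
        1.58402556e+00, -3.77755565e-02]), 'qvel': array([-0.00021938, -0.0004444 , -0.00122851,  0.00031696,  0.00027629,
       -0.00033724]), 'tau': array([ 1.39146425e-03, -7.33660126e+01, -6.33794689e+01, -9.48546176e-05,
        5.24493007e-03,  7.05210073e-05]), 'tcp_pos': array([246.39715794, 628.20513458, 206.84125509]), 'orientation': array([-3.14053199e+00, -3.16876598e-05,  2.76778890e+00]), 'wrist_force': array([-0.04436284, -0.54353345, -0.38680512]), 'ft_torque': array([-0.03100499,  0.01675645, -0.01529085]), 'grasp_force': 0.0, 'opening': 1.0018171303399666}
```

View pics/top0b.png

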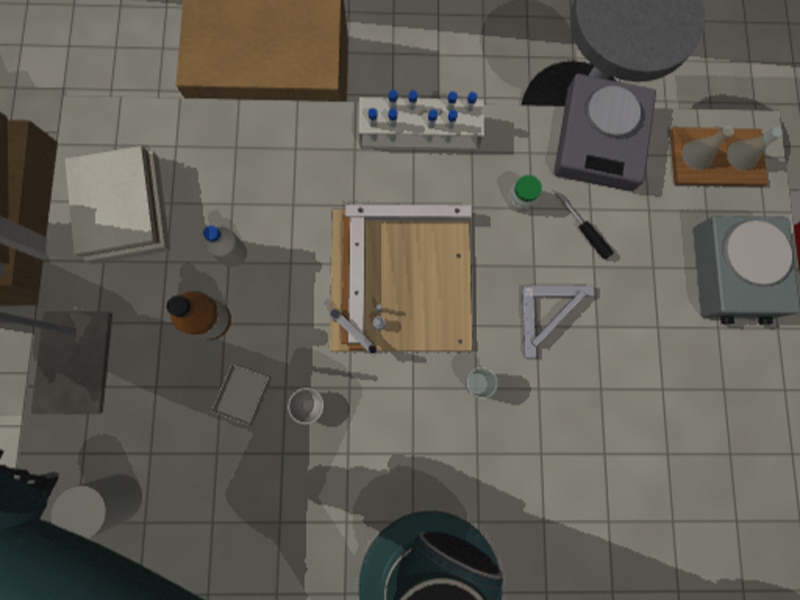

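View pics/scene0b.png

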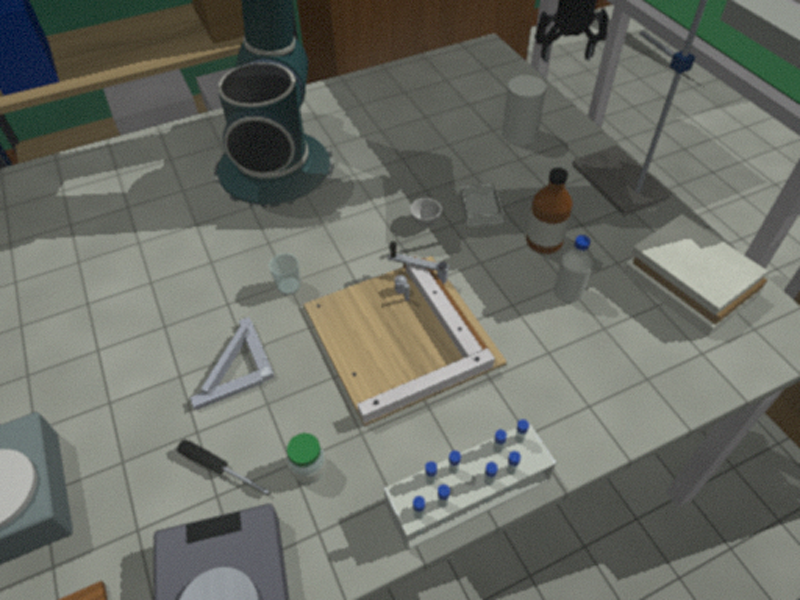

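```bash
python3 -c "
import cv2
i=cv2.imread('pics/top0.png')[125:240,200:390]; cv2.imwrite('pics/c1.png',cv2.resize(i,None,fx=4,fy=4,interpolation=cv2.INTER_CUBIC))"
```

```text
(no output)
```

View pics/c1.png

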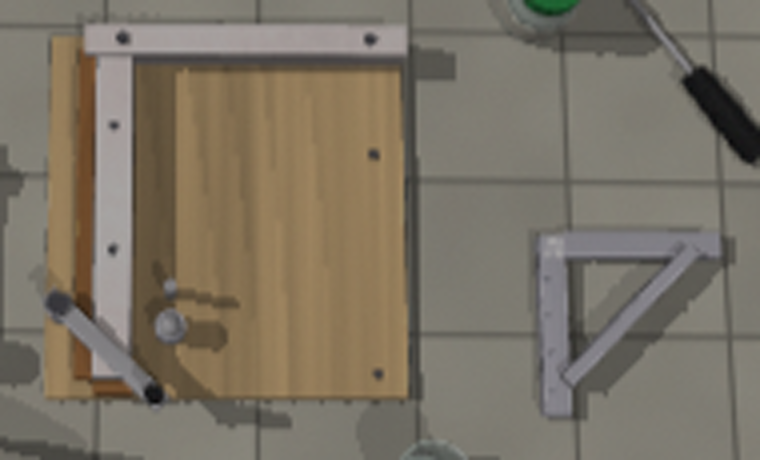

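```bash
python3 - <<'E'
from h import *
import pickle
d=pickle.load(open("top0.pkl","rb"))
P=lambda x,y,z: px2w(d,200+(x+.5)/4-.5,125+(y+.5)/4-.5,z).round(1)
for n,a in dict(footL=(85,54,42),footR=(407,53,42),corner=(133,54,42),upEnd=(131,378,42),boardBR=(408,398,12),boardTL=(53,37,12),pegtop=(153,392,89),peg53=(153,398,55),pivot=(60,302,55),post=(170,325,48),pin=(170,287,55),sq=(539,234,16),sqR=(721,234,16),sqB=(541,416,16),br1=(574,386,28),br2=(697,250,28),br1b=(562,372,28),br2b=(683,243,28),driver=(640,5,5),jar=(547,5,75),beak=(435,447,70)).items(): print(n,P(*a))
E
```

```text
footL [718.3 175.8  42. ]
footR [722.9 -83.2  42. ]
corner [718.9 137.5  42. ]
upEnd [458.7 134.6  42. ]
boardBR [447.2 -83.8  12. ]
boardTL [742.7 205.   12. ]
pegtop [444.  116.1  89. ]
peg53 [442.4 117.1  55. ]
pivot [515.4 189.3  55. ]
post [499.2 105.   48. ]
pin [527.8 105.2  55. ]
sq [ 580.3 -192.    16. ]
sqR [ 581.8 -341.2   16. ]
sqB [ 433.3 -188.6   16. ]
br1 [ 456.1 -212.6   28. ]
br2 [ 566.  -316.3   28. ]
br1b [ 467.1 -203.5   28. ]
br2b [ 571.6 -305.2   28. ]
driver [ 780.8 -287.5    5. ]
jar [ 752.8 -189.8   75. ]
beak [405.8 -94.6  70. ]
```

```bash
cat >> h.py <<'E'
PIV=np.array([515.4,189.3]); TH=0.014
def cage(a,z=60,lead=0):
    g=TH-a; p=PIV+103*np.array([np.sin(g),-np.cos(g)])+lead*np.array([np.cos(g),np.sin(g)])
    return [*p,z],[np.pi,0,g+np.pi/2]
def st(m=""):
    o=env.get_obs(); print(m,round(o["t"],2),o["tcp_pos"].round(1),"F",o["wrist_force"].round(1),"g",round(float(o["grasp_force"]),1),"op",round(float(o["opening"]),3)); return o
E
python3 - <<'E'
from h import *
import pickle
d=pickle.load(open("scene0.pkl","rb"))
for X in([444,116,89],[718.9,137.5,42],[580,-192,16],[515.4,189.3,53]): print(w2px(d,X)/.64)
env.move_straight([246,628,290],max_speed=250)
p,r=cage(.79,z=170); print(env.ik(p,r))
env.gripper_to(.4)
env.move_ptp(p,r); st("above")
env.dwell(.3); snap("scene","pics/s1.png"); d=snap("top","pics/t1.png")
a=cv2.imread("pics/s1.png")[120:240,180:340]; b=cv2.imread("pics/t1.png")[160:280,180:340]
cv2.imwrite("pics/c2.png",cv2.resize(np.hstack([a,b]),None,fx=2.5,fy=2.5,interpolation=cv2.INTER_CUBIC))
E
```

```text
[393.01672908 242.26947821]
[468.8875436  354.63401327]
[273.11732402 371.99204087]
[441.92461012 266.19850495]
[ 1.99819428e-01 -3.61345285e-01  1.93651742e+00 -4.44089210e-16
  1.56642052e+00  9.75819428e-01]
above 3.16 [443.4 116.4 170.2] F [ 0.  -0.5  0.1] g 0.0 op 0.399
```

View pics/c2.png

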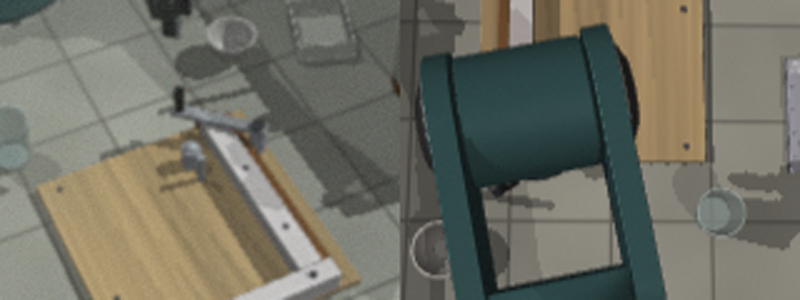

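Left (scene): the peg (crop 179,97) stands directly under the fingers (170,20), and the scene camera agrees with the top-view estimates; the top view is hidden by the arm. I'll descend around the peg and swing it shut.

```bash
python3 - <<'E'
from h import *
p,r=cage(.79); b=env.get_obs()["wrist_force"]
env.move_straight([p[0],p[1],95],max_speed=150); st("95")
o=env.get_obs()
if abs(o["wrist_force"]-b).max()<3:
    env.move_straight(p,max_speed=80); st("down")
    for a in(.6,.4,.25,.12,.05,0): 
        env.move_straight(*cage(a),max_speed=80); st(a)
    for l in(4,7,9,11,13,15,17):
        env.move_straight(*cage(0,lead=l),max_speed=30); env.dwell(.1); o=st(l)
        if np.linalg.norm((o["wrist_force"]-b)[:2])>14: break
E
```

```text
95 4.21 [443.6 115.9  95.8] F [ 0.  -0.2 -0.1] g 0.0 op 0.402
down 4.79 [443.2 115.8  59.9] F [0.6 0.1 0.4] g 0.0 op 0.395
0.6 5.18 [458.5 103.5  60.3] F [-0.2 -0.7 -1.3] g 0.0 op 0.4
0.4 5.59 [476.3  94.1  60. ] F [ 0.1 -0.1  0.6] g 0.0 op 0.4
0.25 5.93 [490.8  89.4  59.9] F [-0.6  0.7 -0.2] g 0.0 op 0.403
0.12 6.25 [504.   87.   59.9] F [-1.  -0.3  0. ] g 0.0 op 0.4
0.05 6.5 [511.3  86.5  60. ] F [-0.6 -0.   0.8] g 0.0 op 0.403
0 6.75 [516.6  86.3  60. ] F [-0.3 -0.4 -0.7] g 0.0 op 0.398
4 7.13 [520.8  86.4  60. ] F [-0.3  0.1  0.3] g 0.0 op 0.402
7 7.48 [523.8  86.4  60. ] F [0.3 0.8 0.2] g 0.0 op 0.4
9 7.83 [525.7  86.4  59.9] F [-2.3 -0.5  0.1] g 1.5 op 0.396
11 8.18 [526.5  86.4  59.6] F [-14.5  -1.7   4. ] g 7.1 op 0.401
```

```bash
python3 - <<'E'
from h import *
import pickle
p,r=cage(0,lead=1); env.move_straight(p,max_speed=60); st("back")
env.move_straight([p[0],p[1],150],max_speed=150); st("up")
env.move_ptp([500,-262,200],[np.pi,0,2.356]); env.gripper_to(.5); st("over sq")
d=snap("scene","pics/s2.png"); snap("top","pics/t2.png")
a=cv2.imread("pics/s2.png")[140:260,110:310]; b=cv2.imread("pics/t2.png")[130:250,190:390]
cv2.imwrite("pics/c3.png",cv2.resize(np.vstack([a,b]),None,fx=2.5,fy=2.5,interpolation=cv2.INTER_CUBIC))
E
```

```text
back 8.5 [517.9  86.4  60.2] F [-0.7 -0.2  0.5] g 0.0 op 0.404
up 9.25 [517.5  86.3 149. ] F [ 0.2  0.1 -0.8] g 0.0 op 0.401
over sq 10.82 [ 500.3 -261.4  199.9] F [ 0.3 -0.3 -0.3] g 0.0 op 0.502
```

View pics/c3.png

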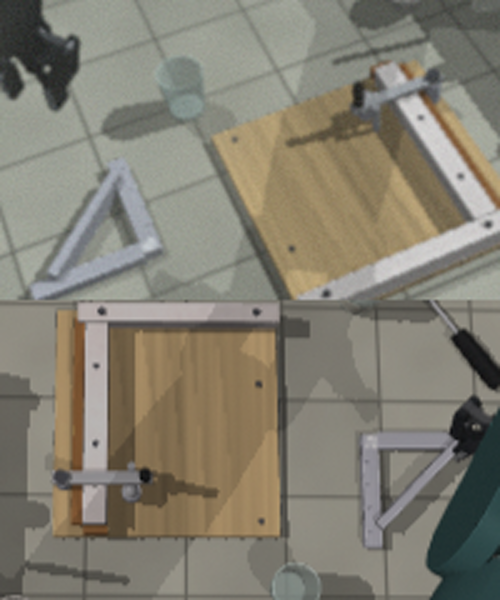

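Keeper bar is horizontal in the top view (pivot crop 62,478 → peg 145,475), i.e. shut and free; the square is unmoved. Now grasp it and lift.

```bash
python3 - <<'E'
from h import *
b=env.get_obs()["wrist_force"]; r=[np.pi,0,2.35]
env.move_ptp([511,-261,90],r)
env.move_straight([511,-261,30],max_speed=120)
o=st("30")
env.move_straight([511,-261,6],max_speed=50); o=st("6")
if abs(o["wrist_force"]-b).max()<8:
    env.gripper_to(0); st("grip")
    env.move_straight([511,-261,80],max_speed=80); st("lift")
    T=np.array([650.3,66.5]); env.move_straight([638,54,80],[np.pi,0,2.37],max_speed=150); st("over")
    snap("scene","pics/s3.png"); snap("top","pics/t3.png")
    a=cv2.imread("pics/s3.png")[140:290,150:340]; c=cv2.imread("pics/t3.png")[110:260,190:380]
    cv2.imwrite("pics/c4.png",cv2.resize(np.hstack([a,c]),None,fx=2.1,fy=2.1,interpolation=cv2.INTER_CUBIC))
E
```

```text
30 12.09 [ 511.5 -261.3   31.1] F [-0.3  0.3  0.7] g 0.0 op 0.497
6 12.72 [ 511. -261.    6.] F [ 0.2  0.3 -0.4] g 0.0 op 0.5
grip 13.21 [ 511.  -261.     6.1] F [-0.5  0.2  0.2] g 0.0 op -0.001
lift 14.28 [ 510.7 -260.9   79.4] F [ 0.1 -0.1  0.2] g 0.0 op -0.0
over 16.7 [637.9  53.6  80. ] F [ 0.1 -0.1  0.2] g 0.0 op -0.003
```

View pics/c4.png

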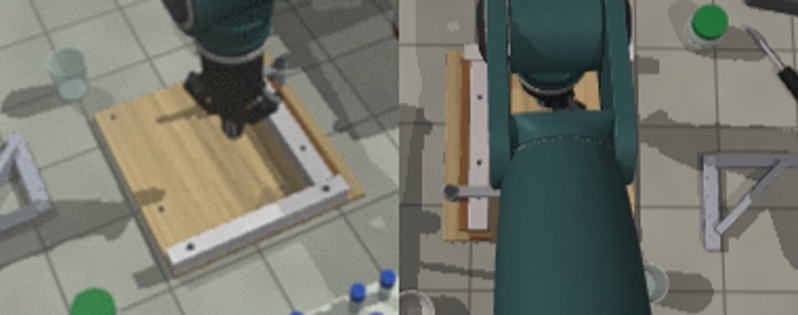

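The fingers shut fully on nothing; the square lies unmoved at its old place (scene crop corner 48,210). I'll go back and look from low above the brace.

```bash
python3 - <<'E'
from h import *
r=[np.pi,0,2.35]
env.gripper_to(.5)
env.move_straight([511,-261,100],r,max_speed=200)
env.move_straight([511,-261,45],r,max_speed=120); o=st(); print(o["orientation"])
env.dwell(.2)
out=[]
for n,(x0,y0) in dict(scene=(90,170),top=(290,140)).items():
    d=snap(n,f"pics/{n}5.png"); i=cv2.resize(d["img"][y0:y0+110,x0:x0+110,::-1],None,fx=3.6,fy=3.6,interpolation=cv2.INTER_CUBIC)
    q=lambda X:tuple(int(v) for v in ((w2px(d,X)-[x0,y0])*3.6).round())
    for X in([511,-261,45],[511,-261,28]): cv2.circle(i,q(X),3,(0,0,255),-1)
    c=np.array([511,-261.,28]); k=53.7
    cv2.line(i,q(c+[k,-k,0]),q(c-[k,-k,0]),(0,255,0),1)
    out.append(i)
cv2.imwrite("pics/c5.png",np.hstack(out))
E
```

```text
19.74 [ 511.3 -261.    45.5] F [-0.6 -0.4 -0.5] g 0.0 op 0.497
[3.14150569e+00 2.93381529e-04 2.35017414e+00]
```

View pics/c5.png

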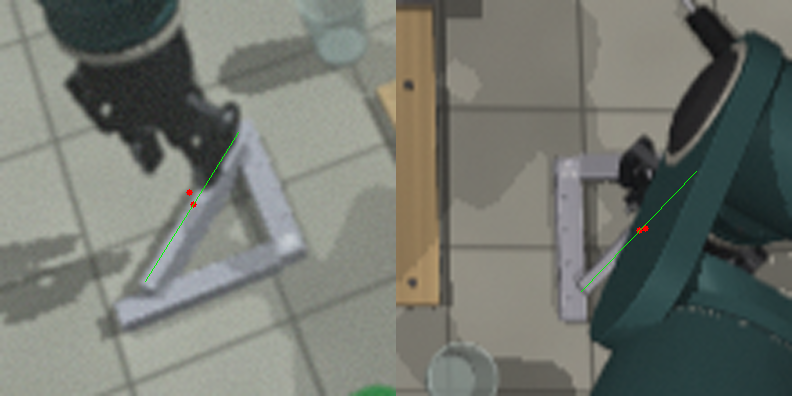

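```bash
python3 - <<'E'
from h import *
import pickle
d=pickle.load(open("scene0.pkl","rb"))
for s in(25,-25):
  for z in(45,52,60,70,80): print(s,z,((w2px(d,[511+s*.707,-261+s*.707,z])-[90,170])*3.6).round())
E
```

```text
25 45 [216. 200.]
25 52 [215. 195.]
25 60 [212. 189.]
25 70 [210. 182.]
25 80 [207. 174.]
-25 45 [161. 183.]
-25 52 [159. 178.]
-25 60 [156. 172.]
-25 70 [153. 165.]
-25 80 [150. 157.]
```

```bash
python3 - <<'E'
from h import *
env.move_straight([511,-261,70],max_speed=150)
env.gripper_to(0)
env.move_straight([455,-317,15],max_speed=200); b=st("b")["wrist_force"]
for z in range(6,-16,-3):
    env.move_straight([455,-317,z],max_speed=60); o=st(z)
    if (o["wrist_force"]-b)[2]>6: break
env.move_straight([455,-317,60],max_speed=200); st()
E
```

```text
b 21.48 [ 455.5 -317.1   15.6] F [ 0.9 -0.5  0.1] g 0.0 op 0.001
6 21.77 [ 455.3 -316.4    5.7] F [ 0.7 -0.8 -0. ] g 0.0 op 0.001
3 22.02 [ 455.  -316.9    2.9] F [-0.2  0.6  0. ] g 0.0 op -0.003
0 22.27 [ 4.549e+02 -3.169e+02 -2.000e-01] F [ 0.2 -0.2 -0.3] g 0.0 op 0.001
-3 22.52 [ 454.9 -316.9   -3.3] F [ 1.1 -0.8  1.2] g 0.0 op 0.0
-6 22.77 [ 454.9 -316.9   -6.2] F [-0.3  0.1  0.1] g 0.0 op 0.0
-9 23.02 [ 454.9 -316.9   -9.2] F [ 0.1  0.2 -0.6] g 0.0 op 0.001
-12 23.27 [ 454.9 -316.9  -12.2] F [ 0.5 -0.  -0.3] g 0.0 op -0.003
-15 23.52 [ 454.9 -316.9  -15.3] F [ 0.4 -0.1  0.3] g 0.0 op -0.001
 24.05 [ 455.1 -317.1   60.4] F [-0.7  0.5 -0.9] g 0.0 op 0.001
```

The fingertips actually sit higher than reported (no bench contact at −15). Probe on to find the true offset.

```bash
python3 - <<'E'
from h import *
env.move_straight([455,-317,-13],max_speed=200); env.dwell(.1); b=st("b")["wrist_force"]
for z in np.arange(-16,-45,-2.):
    env.move_straight([455,-317,z],max_speed=60); o=st(z)
    if (o["wrist_force"]-b)[2]>5: break
env.move_straight([455,-317,60],max_speed=250); st()
E
```

```text
b 24.67 [ 455.6 -317.5  -11.6] F [-0.1 -1.   0.9] g 0.0 op -0.0
-16.0 24.92 [ 455.2 -317.2  -15.5] F [ 0.5  0.7 -0.3] g 0.0 op -0.001
-18.0 25.17 [ 454.9 -317.   -18.1] F [-0.1  0.1  0.5] g 0.0 op -0.002
-20.0 25.42 [ 454.9 -316.9  -20.2] F [0.4 0.9 0. ] g 0.0 op -0.001
-22.0 25.67 [ 454.9 -316.9  -22.2] F [0.1 0.  0.1] g 0.0 op 0.004
-24.0 25.92 [ 455.2 -317.2  -23.7] F [0.6 1.2 3.9] g 1.8 op 0.003
-26.0 26.17 [ 455.3 -317.2  -23.9] F [-13.4   8.8  31.2] g 15.0 op -0.001
 26.66 [ 455.1 -317.1   60.4] F [-0.  -0.  -1.1] g 0.0 op -0.001
```

```bash
python3 - <<'E'
from h import *
r=[np.pi,0,2.352]; x,y=513,-259
env.move_straight([490,-282,60],r,max_speed=250)
env.gripper_to(.5)
env.move_straight([x,y,15],r,max_speed=150); env.dwell(.1); b=st("15")["wrist_force"]
env.move_straight([x,y,-5],max_speed=80); o=st()
if abs(o["wrist_force"]-b).max()<5:
    env.move_straight([x,y,-18],max_speed=50); o=st("down")
    if abs(o["wrist_force"]-b).max()<10:
        env.gripper_to(0); o=st("grip")
        if o["opening"]>.08:
            env.move_straight([x,y,50],max_speed=120); st("lift")
            env.move_straight([638,54,50],[np.pi,0,2.37],max_speed=170); st("over")
E
```

```text
15 28.11 [ 513.2 -259.5   16. ] F [0.7 0.2 0.6] g 0.0 op 0.501
 28.51 [ 512.6 -258.9   -5.7] F [-0.2 -0.8  0.5] g 0.0 op 0.5
down 28.92 [ 512.8 -258.9  -18.4] F [-0.4  0.4 -0.1] g 0.0 op 0.503
grip 29.3 [ 513.2 -259.1  -17.6] F [-1.   0.1  3.7] g 59.4 op 0.13
lift 30.02 [ 512.6 -258.8   49.2] F [-1.  -0.  -3.5] g 58.4 op 0.126
over 32.15 [637.9  53.4  50. ] F [-0.2 -0.3 -2.2] g 58.4 op 0.129
```

```bash
python3 - <<'E'
from h import *
env.dwell(.1); b=st("b")["wrist_force"]
env.move_straight([638,54,28],max_speed=120)
env.move_straight([638,54,0],max_speed=60); st("low")
d=snap("scene","pics/s6.png"); e=snap("top","pics/t6.png")
a=cv2.imread("pics/s6.png")[160:270,180:340]; c=cv2.imread("pics/t6.png")[110:220,200:310]
cv2.imwrite("pics/c6.png",np.hstack([cv2.resize(i,None,fx=2.9,fy=2.9,interpolation=cv2.INTER_CUBIC) for i in(a,c)]))
E
```

```text
b 32.25 [637.9  53.5  50. ] F [ 1.6  0.2 -2.7] g 58.4 op 0.123
low 33.2 [ 6.38e+02  5.40e+01 -1.00e-01] F [ 0.  -0.9 -3.3] g 58.5 op 0.128
```

View pics/c6.png

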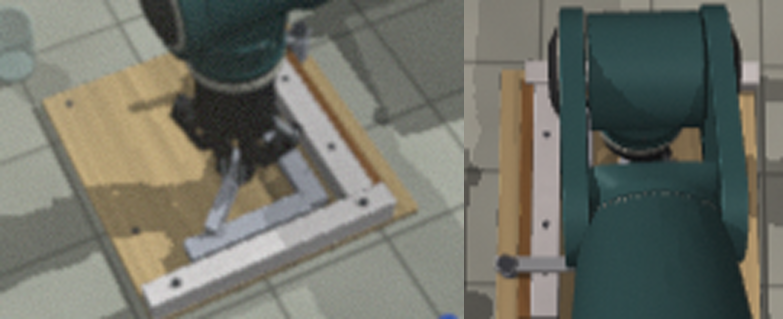

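The square hangs level, legs parallel to the rails, corner about 12 mm inside (scene crop corner ~325,200); keeper still shut. Now lower to the board and slide in under force watch.

```bash
cat >> h.py <<'E'
def push(p,dirn,step,lim,b,n,sp=30):
    dirn=np.array(dirn,float); p=np.array(p,float)
    for k in range(n):
        p=p+step*dirn; env.move_straight(list(p),max_speed=sp); o=env.get_obs()
        f=o["wrist_force"]-b
        if -f@dirn>lim: break
    st(f"{dirn} {k} cmd {p.round(1)} f {f.round(1)}"); return p
E
python3 - <<'E'
from h import *
b=env.get_obs()["wrist_force"]
p=np.array([638,54,-3.]); env.move_straight(list(p),max_speed=40)
p=push(p,[0,0,-1],1,4,b,8)
p=push(p,[1,0,0],2,10,b,12)
p=push(p,[0,1,0],2,10,b,12)
E
```

```text
[ 0.  0. -1.] 2 cmd [638.  54.  -6.] f [-1.4 -1.5  4.6] 34.3 [638.3  54.   -5.6] F [-1.2 -1.2  1.4] g 59.2 op 0.123
[1. 0. 0.] 5 cmd [650.  54.  -6.] f [-25.8   0.1  24.7] 35.8 [647.9  54.1  -5.6] F [-25.6   0.4  21.4] g 62.1 op 0.125
[0. 1. 0.] 2 cmd [650.  60.  -6.] f [-26.2 -10.9  24.3] 36.55 [647.9  58.8  -5.6] F [-25.9 -10.6  21.1] g 62.3 op 0.128
```

```bash
python3 - <<'E'
from h import *
b=np.array([0,-.3,-2.8])
p=np.array([646.,60,-5.]); env.move_straight(list(p),max_speed=30); o=st("relax")
p=push(p,[0,1,0],1.5,12,b,9)
st()
E
```

```text
relax 36.83 [645.8  60.   -5.5] F [ 0.5 -0.2 -2.5] g 58.9 op 0.126
[0. 1. 0.] 6 cmd [646.   70.5  -5. ] f [ -1.2 -17.9   2.3] 38.58 [645.9  68.2  -5. ] F [ -1.2 -18.2  -0.5] g 59.6 op 0.125
 38.58 [645.9  68.2  -5. ] F [ -1.2 -18.2  -0.5] g 59.6 op 0.125
```

```bash
python3 - <<'E'
from h import *
b=np.array([0,-.3,-2.8])
p=np.array([646.,70.5,-5.])
p=push(p,[1,0,0],1,14,b,9)
env.dwell(.3); o=st(); print(o["orientation"],o["ft_torque"])
d=snap("scene","pics/s7.png"); e=snap("top","pics/t7.png")
cv2.imwrite("pics/c7.png",cv2.resize(cv2.imread("pics/s7.png")[160:270,180:340],None,fx=5,fy=5,interpolation=cv2.INTER_CUBIC))
E
```

```text
[1. 0. 0.] 3 cmd [650.   70.5  -5. ] f [-20.9 -18.5   8. ] 39.58 [647.8  68.2  -5.5] F [-20.9 -18.8   5.2] g 60.7 op 0.127
 39.88 [647.8  68.3  -5.6] F [-20.3 -18.9   6.4] g 60.7 op 0.123
[-3.13507474e+00 -1.47853102e-03  2.36913635e+00] [-2.8706629   3.09233516 -0.29998934]
```

View pics/c7.png

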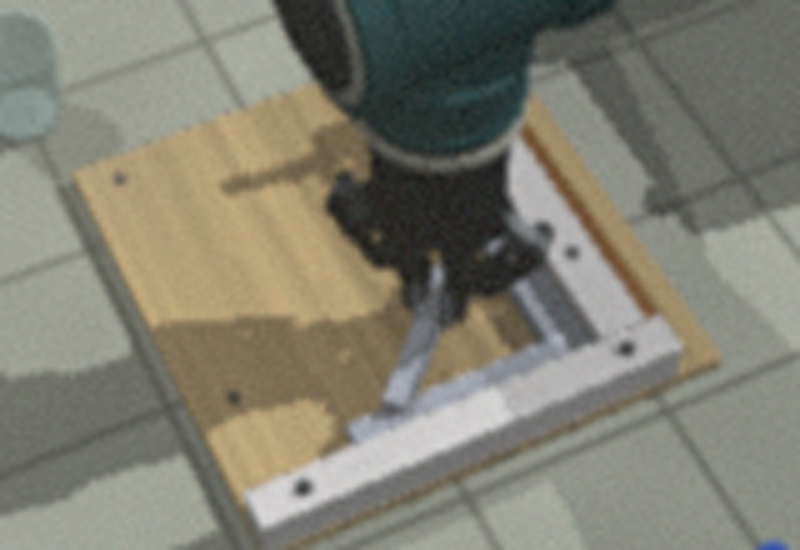

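The square sits snug in the corner (scene crop ~565,345). The force readings (Fx −20 N, Fy −19 N) show it bearing on both faces, and the low yaw moment (−0.3 N·m) suggests flush contact. I'll hand in.

```bash
python3 - <<'E'
from h import *
env.dwell(.3); st(); print(env.finish_job())
E
```

```text
40.28 [647.8  68.3  -5.6] F [-20.8 -18.7   5.9] g 60.7 op 0.128
the job is handed in; nothing more can be done
None
```

The job is handed in at about 40 s; the judge's verdict was not shown. The keeper bar is shut and released, and the square is still gripped in the corner, pressing about 20 N on the foot rail and 19 N on the upright.

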